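# Hang the red stamp in its stand

## Task

Take the red-handled stamp out of the wooden rack and put its brass shank down through the ring of the blue stand, so that it hangs upright with its flange resting on the ring. Lower it in with the gripper rather than dropping it, then let go; leave the green and yellow stamps in the rack.

Things in the scene. Friction and masses are not known exactly. Their poses are not given: they have to be found in the camera images.
- red_stamp: upright red-handled stamp in a rack hole, about 120 g: handle 28 mm dia, 50 tall; below it a pale flange disc 42 mm dia, 6 thick; below that a brass shank 14 mm dia, 65 long, tapering to 6 mm over its last 8. Origin: centre of the flange underside; z up the axis (handle top +56 mm, shank tip -65).
- green_stamp: green-handled stamp, same shape and origin as the red one; stays in the rack. The rack is fixed: a pale wooden board 80 x 294 mm on end legs, top (where the flanges rest) 90 mm above the table, with three 26 mm holes in a row 95 mm apart, roughly along world y (turned up to 20 degrees). Which stamp is in which hole varies.
- yellow_stamp: yellow-handled stamp, same shape and origin as the red one, in the same rack; stays there. The rack may be to the robot's left or right, the blue stand on the other side.
- eyelet (a point): centre of the hole of the fixed blue ring, level with its top face, 100 mm above the table; z up. The hole is vertical, 26 mm dia, right through; the ring is 52 mm in outer dia and 12 thick. Beneath it is a wood-slice foot 124 mm dia, 15 thick; a blue column on the point's -x side rises no higher than the ring's top.
Things that resemble listed ones, but are neither listed nor needed, are in the scene too. What is meant by the red_stamp is not black or pink, and is the larger of those in its own colour.

How it is judged:
On the way, in this order (a step that is already met when the one before it is completed fails the run):
1. the red stamp is lifted out of the rack, held by the gripper (z of red_stamp in the frame of eyelet above 0.06 m and contact force between the fingers and red_stamp above 0.3 N), for 0.1 s.
2. its shank is lowered through the ring, still held: flange less than 25 mm above the ring (horizontal distance between red_stamp and eyelet below 0.012 m and z of red_stamp in the frame of eyelet between -0.01 and 0.025 m and contact force between the fingers and red_stamp above 0.3 N), for 0.05 s.
At the end, for the whole second after the job is handed in: The red stamp hangs in the blue ring, shank through the hole: flange underside within 6 mm of the ring's top and within 12 mm of its centre, upright within 10 degrees, at rest and released; the green and yellow stamps are within 30 mm of their starting places (horizontal distance between red_stamp and eyelet below 0.012 m and z of red_stamp in the frame of eyelet between -0.006 and 0.006 m and angle between red_stamp's own z axis and vertical below 0.18 rad and linear speed of red_stamp below 0.03 m/s and distance of each of green_stamp, yellow_stamp from where it was at the start of the episode below 0.03 m); the robot touches nothing.
It fails at once if the green stamp is disturbed (moved more than 30 mm) (distance of green_stamp from where it was at the start of the episode above 0.03 m).
It fails at once if the yellow stamp is disturbed (moved more than 30 mm) (distance of yellow_stamp from where it was at the start of the episode above 0.03 m).
It also fails if it takes over 48 s, if anything falls off the work surface, if the arm or the gripper's body presses on something with over 40 N, if the wrist force passes 120 N, or if a joint passes its speed limit or range.

## Robot

A 6-joint arm with a two-finger parallel gripper is mounted at the origin on the work surface. World frame = base frame: x ahead of the robot, y to its left, z up, the work surface at z = 0. Lengths are in m, angles in rad, forces in N, time in s.
With the tool pointing down it reaches from about 0.375 to 0.975 m from the base axis. Payload 3.8 kg.
Tool frame: the origin (TCP) lies midway between the tips of the shut fingers; the grasp point (between the pads) lies 19 mm behind it; z points along the fingers, y is the line along which they close (so a half turn about z gives the same grasp; the last joint's range is limited). The gripper opens to 85 mm and grips with 20 to 120 N. Pads are 22 mm wide; open, the fingers measure 114 mm over their backs; the gripper's body (76 mm by 85 mm) begins 54 mm behind the grasp point. The pads swing forward as they close: fully open they stand 13 mm farther back than shut.
Start: joints at [-1.359, 0.264, 1.604, -0, 1.274, -0.037], TCP at [0.166, -0.654, 0.231] pointing down, gripper open.
Joint ranges: [-2.63, 2.63], [-0.94, 2.18], [0.31, 2.57], [-1.31, 4.45], [0, 2.66], [-2.55, 2.55]. Speed limits (rad/s): [2.57, 2.57, 3.14, 3.14, 3.14, 3.14].

## Interface

Orientations are given as a rotation vector (axis times angle).
In Python, from workcell import bot gives the robot as it stands.
- The arm moves only by the tool step_arm, never from a script. Its argument "motion" is a list of rows, each a list of 5 numbers: the finger opening in cm, from 0 to 8.54, then the shift along the tool's x, y, z in cm, then the turn about the tool's z in degrees. In form: [[claw, dx, dy, dz, twist], ...]. A call has 1 to 20 rows; each row is the pose to reach, as a shift and turn from the pose commanded when the call began, along the tool's axes at that moment; what a row does not reach only later rows make up. A row lasts 1/10 s, in which the tool goes at most 50 mm and 8.59 degrees, less where a joint would pass 70% of its speed; a pose out of reach is approached as far as the arm can. A call with a gripper value outside its range is refused whole. The fingers move at their own pace and stop on an object; "force" is the grip in N (left out, the last holds). Time passes only in rows, so rows that repeat a pose let the fingers close. It gives the time, the measured TCP pose, the force, the opening and the grip force at its end, in the units of the state.
- bot.read_state(): the state, without advancing time (a new reading comes with each control period).
- bot.read_camera(name): name is "scene" or "top" or "wrist"; returns (picture, depth): 420x560x3 uint8, red, green, blue; 420x560 float32, m along the optical axis (not along the pixel's ray), 0 where there is no reading.
- bot.calibration(name): a dict with "mtx" (3x3 intrinsics, pixels), "k1" (the pictures are not rectified: a ray, as slopes to the right and down, at radius r is drawn at 1 + k1 r^2 times it, then the intrinsics apply), "origin" and "orientation" of the camera in the world; the wrist camera has in their place "T_tool_cam" (4x4, takes a point from camera to tool coordinates, whose origin is the TCP and whose axes are the flange's). Camera axes: x right, y up, looking along -z (the intrinsics and any distortion apply to the point x, -y, -z); pixel columns grow to the right and rows downward; lengths in m; the calibration is good to about 2 mm. A picture is of the moment at which its call begins: read the wrist's pose just before it. calibration takes no time and is no camera call.
- bot.finish_job(): hands the job in; it is judged then, once.
The state is a dict: "time": time; "q": joint angles; "joint_vel": joint speeds; "joint_torque": joint torques, N m; "tool_pos": TCP position; "tcp_rot": TCP orientation; "wrist_force": force on the tool from outside, world axes, zero at the start; "torque": the same for the moment, N m; "width": opening from 0.0 (shut) to 1.0 (fully open); "grip_force": force on a finger pad.
Only numpy, scipy, OpenCV 4.12 (cv2) and the standard library are available. Lean on these libraries where they do the work, as an engineer would, in place of code of your own. Each camera call takes 0.05 s, during which the arm holds its last target. There are 200 camera calls.

## Working session

There is one attempt and no reset: what is moved stays moved. The work goes in short steps, Python scripts to look and compute and a tool call to move; the robot and the scene stay as the last step left them, time stands still between calls to the robot, and variables do not carry over. Pictures are saved under pics/ and viewed, at most 10 in all, crops included, and the job is handed in when it is done.

Besides the shell and the picture viewer there is one more tool, called after "Emit:" as name([rows], argument=value, ...), one row to a line, values as JSON. step_arm: Moves the arm, as the interface text tells. Its arguments: {"type":"object","properties":{"motion":{"type":"array","items":{"type":"array","items":{"type":"number"}}},"force":{"type":"number"}},"required":["motion"]}

```bash
mkdir -p pics; cat > h.py <<'E'
import numpy as np, cv2
from scipy.spatial.transform import Rotation as R
from workcell import bot
def cam(name):
    s=bot.read_state(); im,d=bot.read_camera(name); c=bot.calibration(name)
    K=np.array(c["mtx"]);k=c["k1"]
    if name=="wrist":
        T=np.eye(4);T[:3,:3]=R.from_rotvec(s["tcp_rot"]).as_matrix();T[:3,3]=s["tool_pos"];T=T@np.array(c["T_tool_cam"])
        O,M=T[:3,3],T[:3,:3]
    else:
        O=np.array(c["origin"]);o=np.array(c["orientation"]);M=o if o.shape==(3,3) else R.from_rotvec(o).as_matrix()
    return im,d,(K,k,O,M),s
def rays(uv,C):
    K,k,O,M=C
    p=cv2.undistortPoints(np.array(uv,float).reshape(-1,1,2),K,np.array([k,0,0,0,0.])).reshape(-1,2)
    return np.c_[p[:,0],-p[:,1],-np.ones(len(p))]@M.T
def plane(uv,C,z):
    r=rays(uv,C); return C[2]+r*((z-C[2][2])/r[:,2])[:,None]
def depthpt(uv,d,C):
    uv=np.array(uv).reshape(-1,2); return C[2]+rays(uv,C)*d[uv[:,1].astype(int),uv[:,0].astype(int)][:,None]
def save(n,im): cv2.imwrite("pics/"+n+".png",im[:,:,::-1])
E
python3 - <<'E'
from h import *
a=cam("top");b=cam("scene")
save("t0",a[0]);save("s0",b[0]);np.savez("t0.npz",im=a[0],d=a[1]);
print(a[2],a[3]["tool_pos"],a[3]["tcp_rot"])
im,d,C,_=a
hsv=cv2.cvtColor(im,cv2.COLOR_RGB2HSV)
for n,rs in dict(red=[(0,8),(172,180)],green=[(40,85)],yellow=[(22,36)],blue=[(95,130)]).items():
    m=sum(cv2.inRange(hsv,(lo,110,50),(hi,255,255)) for lo,hi in rs)
    N,l,st,ce=cv2.connectedComponentsWithStats(m)
    for i in range(1,N):
        if st[i,4]>60: print(n,st[i],ce[i].round(1),np.median([depthpt(q[::-1],d,C)[0] for q in np.argwhere(l==i)[::5]],0).round(3))
E
```

```text
(array([[488.18541281,   0.        , 287.4382993 ],
       [  0.        , 488.18541281, 215.09973832],
       [  0.        ,   0.        ,   1.        ]]), -0.013347724938895904, array([4.92046504e-01, 3.45694455e-05, 1.12267541e+00]), array([[-0.01297654,  0.99691   , -0.07747299],
       [-0.99983378, -0.01194411,  0.01377492],
       [ 0.01280701,  0.07763886,  0.99689929]])) [ 0.16605872 -0.65350957  0.22994463] [-3.11509829e+00 -3.89491873e-01  2.85839060e-04]
red [ 538  125   22   79 1405] [550.3 165.9] [ 0.671 -0.59   0.083]
red [197 202  16  14 173] [204.4 208.7] [0.582 0.154 0.145]
red [197 261  12   9  87] [202.3 264.8] [0.469 0.166 0.091]
green [ 152  115   66   49 1752] [184.2 139. ] [0.757 0.221 0.011]
green [104 214  18  12 151] [112.2 219.7] [0.562 0.336 0.144]
yellow [ 130   83   63   49 1754] [161.2 107.3] [0.834 0.275 0.01 ]
yellow [150 208  18  13 174] [158.5 214.3] [0.573 0.248 0.145]
blue [247 109  26  31 512] [259.4 123.9] [0.781 0.044 0.057]
blue [528 206  32   7 105] [543.9 208.5] [ 0.586 -0.597  0.028]
blue [354 232  27  38 479] [366.9 251.1] [ 0.493 -0.179  0.1  ]
```

View pics/t0.png

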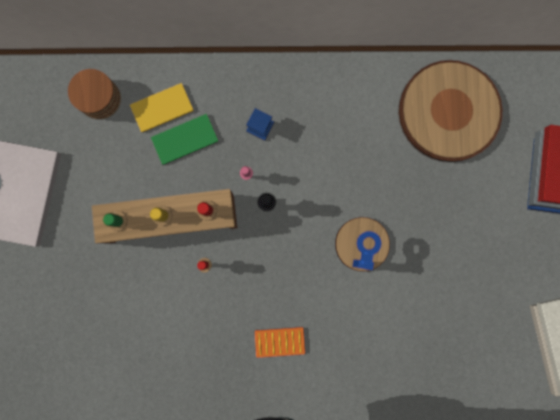

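View pics/s0.png

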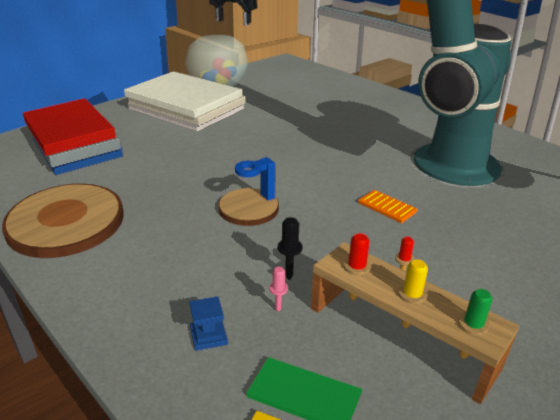

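The top view shows the red stamp in the rack at (205,209), yellow at (159,214) and green at (112,220). The small red decoy is at (202,265), black at (267,202) and the ring at (369,242). The scene view agrees with this.

```bash
cat >> h.py <<'E'
def totool(p,s):
    return (R.from_rotvec(s["tcp_rot"]).inv().apply(np.array(p)-s["tool_pos"])*100).round(2)
def redtop(im,C,lo=60,z=0.146):
    hsv=cv2.cvtColor(im,cv2.COLOR_RGB2HSV)
    m=cv2.inRange(hsv,(0,110,50),(8,255,255))+cv2.inRange(hsv,(172,110,50),(180,255,255))
    return [(cv2.contourArea(c),)+cv2.minEnclosingCircle(c) for c in cv2.findContours(m,0,1)[0] if cv2.contourArea(c)>lo]
def bluehole(im):
    hsv=cv2.cvtColor(im,cv2.COLOR_RGB2HSV)
    m=cv2.inRange(hsv,(95,110,40),(130,255,255))
    cs,h=cv2.findContours(m,cv2.RETR_CCOMP,cv2.CHAIN_APPROX_NONE)
    return [(cv2.contourArea(c),cv2.fitEllipse(c)) for c,hh in zip(cs,h[0]) if hh[3]>=0 and cv2.contourArea(c)>30]
E
python3 - <<'E'
from h import *
z=np.load("t0.npz");im,d=z["im"],z["d"]
s=bot.read_state();c=bot.calibration("top")
C=(np.array(c["mtx"]),c["k1"],np.array(c["origin"]),np.array(c["orientation"]))
print(R.from_rotvec(s["tcp_rot"]).as_matrix().round(2))
for uv in [(112,219),(159,213),(205,208)]: print(plane([uv],C,.146).round(3))
print("black",depthpt((267,202),d,C).round(3))
for a,e in bluehole(im): print(a,e,plane([e[0]],C,.1).round(4))
print("tool shift to above red",totool([.58,.155,.30],s))
print(np.array(bot.calibration("wrist")["T_tool_cam"]).round(3))
E
```

```text
[[ 0.97  0.25 -0.  ]
 [ 0.25 -0.97  0.  ]
 [ 0.   -0.   -1.  ]]Traceback (most recent call last):
  File "<stdin>", line 6, in <module>
  File "h.py", line 18, in plane
    r=rays(uv,C); return C[2]+r*((z-C[2][2])/r[:,2])[:,None]
                                             ~^^^^^
IndexError: too many indices for array: array is 1-dimensional, but 2 were indexed
```

```bash
python3 - <<'E'
from h import *
z=np.load("t0.npz");im,d=z["im"],z["d"]
s=bot.read_state();c=bot.calibration("top")
C=(np.array(c["mtx"]),c["k1"],np.array(c["origin"]),R.from_rotvec(c["orientation"]).as_matrix())
for uv in [(112,219),(159,213),(205,208)]: print(plane([uv],C,.146).round(3))
print("black",depthpt((267,202),d,C).round(3))
for a,e in bluehole(im): print(a,e,plane([e[0]],C,.1).round(4))
print("tool shift to above red",totool([.54,.155,.30],s))
print(np.array(bot.calibration("wrist")["T_tool_cam"]).round(3))
E
```

```text
[[0.564 0.337 0.146]]
[[0.575 0.244 0.146]]
[[0.584 0.152 0.146]]
black [[0.597 0.028 0.124]]
160.0 ((368.5497741699219, 242.80670166015625), (14.206451416015625, 14.594965934753418), 173.75479125976562) [[ 0.5112 -0.1835  0.1   ]]
tool shift to above red [ 56.15 -69.17  -6.85]
[[-0.001  0.948  0.318  0.081]
 [ 1.     0.001 -0.001  0.   ]
 [-0.002  0.318 -0.948 -0.142]
 [ 0.     0.     0.     1.   ]]
```

Emit:
step_arm([
  [8.54,30.2,-33.9,-3,-41],
  [8.54,30.2,-33.9,-3,-41],
  [8.54,30.2,-33.9,-3,-41],
  [8.54,30.2,-33.9,-3,-41],
  [8.54,30.2,-33.9,-3,-41],
  [8.54,30.2,-33.9,-3,-41],
  [8.54,30.2,-33.9,-3,-41],
  [8.54,60.3,-67.8,-3,-82],
  [8.54,60.3,-67.8,-3,-82],
  [8.54,60.3,-67.8,-3,-82],
  [8.54,60.3,-67.8,-3,-82],
  [8.54,60.3,-67.8,-3,-82],
  [8.54,60.3,-67.8,-3,-82],
  [8.54,60.3,-67.8,-3,-82],
  [8.54,60.3,-67.8,-3,-82],
  [8.54,60.3,-67.8,-3,-82],
  [8.54,60.3,-67.8,-3,-82],
  [8.54,60.3,-67.8,-3,-82],
  [8.54,60.3,-67.8,-3,-82],
  [8.54,60.3,-67.8,-3,-82],
])

```text
time: 2.1
tool_pos: [0.5836, 0.1528, 0.2602]
tcp_rot: [-2.093, -2.342, 0.002]
wrist_force: [-0.3, -0.5, 0.2]
width: 1.001
grip_force: 0.0
```

```bash
python3 - <<'E'
from h import *
im,d,C,s=cam("wrist");save("w1",im)
print(s["time"],s["tool_pos"],R.from_rotvec(s["tcp_rot"]).as_matrix().round(3),s["q"])
for a,u,r in redtop(im,C): print(a,u,r,plane([u],C,.146).round(4),totool(plane([u],C,.146)[0],s))
E
```

```text
2.1 [0.58361971 0.15283553 0.26024438] [[-0.112  0.994 -0.002]
 [ 0.994  0.112 -0.001]
 [-0.    -0.002 -1.   ]] [ 2.14916356e-01  1.13824693e-01  1.72728413e+00 -1.39124975e-04
  1.30229810e+00  1.02898749e-01]
64.5 (349.5, 264.0) 10.30786418914795 [[0.6429 0.1109 0.146 ]] [-4.83  5.44 11.42]
1158.0 (285.0, 198.13636779785156) 22.226633071899414 [[0.584  0.1607 0.146 ]] [ 0.78  0.15 11.42]
580.0 (166.1878662109375, 159.4248504638672) 16.17888641357422 [[0.4928 0.1806 0.146 ]] [ 3.78 -8.7  11.44]
```

View pics/w1.png

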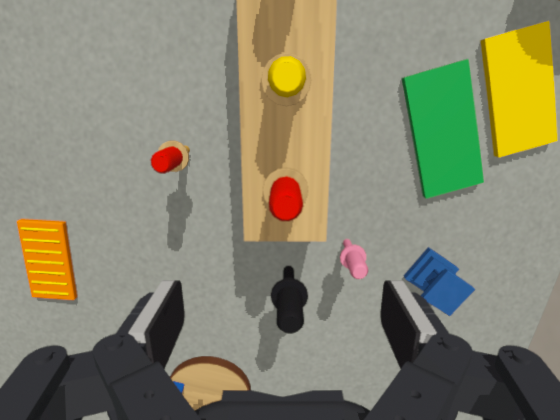

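The red stamp is at (286,200), between the fingers. Its neighbours, yellow at (287,75) and black at (290,300), are clear of the descent. I'll refine the top centre from depth.

```bash
cat >> h.py <<'E'
def redtopdepth(im,d,C,near,tol=.004):
    hsv=cv2.cvtColor(im,cv2.COLOR_RGB2HSV)
    m=cv2.inRange(hsv,(0,110,30),(8,255,255))+cv2.inRange(hsv,(172,110,30),(180,255,255))
    uv=np.argwhere((m>0)&(d>0))[:,::-1]; P=depthpt(uv,d,C)
    k=np.hypot(*(P[:,:2]-near).T)<.05; uv,P=uv[k],P[k]
    z=np.percentile(P[:,2],95); k=P[:,2]>z-tol
    (c,r)=cv2.minEnclosingCircle(P[k][:,:2].astype(np.float32)*1000)
    return z,P[k].mean(0),np.array(c)/1000,r
E
python3 - <<'E'
from h import *
for n in("wrist","top"):
    im,d,C,s=cam(n); z,m,c,r=redtopdepth(im,d,C,(.584,.154)); print(n,z,m,c,r,totool([*m[:2],.106],s),totool([*c,.106],s))
E
```

```text
wrist 0.14642968458349187 [0.5855356  0.15432042 0.14521382] [0.58575964 0.15379823] 12.475132942199707 [ 0.27  0.3  15.43] [ 0.22  0.32 15.43]
top 0.1497685729390475 [0.58218907 0.15083061 0.16728124] [0.5782002  0.13789828] 23.874618530273438 [ 0.04 -0.05 15.46] [-1.2  -0.59 15.46]
```

Emit:
step_arm([
  [8.54,0.15,0.2,4,0],
  [8.54,0.15,0.2,8,0],
  [8.54,0.15,0.2,11,0],
  [8.54,0.15,0.2,13,0],
  [8.54,0.15,0.2,14.2,0],
  [8.54,0.15,0.2,15.2,0],
  [8.54,0.15,0.2,15.2,0],
  [2,0.15,0.2,15.2,0],
  [2,0.15,0.2,15.2,0],
  [2,0.15,0.2,15.2,0],
  [2,0.15,0.2,15.2,0],
  [2,0.15,0.2,15.2,0],
  [2,0.15,0.2,15.2,0],
  [2,0.15,0.2,15.2,0],
  [2,0.15,0.2,15.2,0],
], force=40)

```text
time: 3.75
tool_pos: [0.5863, 0.1534, 0.1103]
tcp_rot: [2.096, 2.339, 0.002]
wrist_force: [0.5, 0.2, 4.9]
width: 0.315
grip_force: 40.0
```

Emit:
step_arm([
  [2,0,0,-1,0],
  [2,0,0,-3,0],
  [2,0,0,-6,0],
  [2,0,0,-9,0],
  [2,0,0,-12,0],
  [2,0,0,-15,0],
  [2,0,0,-17,0],
  [2,0,0,-17,0],
  [2,0,0,-17,0],
])

```text
time: 4.65
tool_pos: [0.5851, 0.153, 0.2787]
tcp_rot: [-2.097, -2.339, 0.001]
wrist_force: [-0.3, 0.5, -1.7]
width: 0.314
grip_force: 39.7
```

```bash
python3 - <<'E'
from h import *
im,d,C,s=cam("scene");save("s1",im[100:400,150:560])
im,d,C,s=cam("wrist");save("w2",im)
print(s["tool_pos"],s["tcp_rot"],s["width"],s["grip_force"])
print("to ring, top",totool([.5112,-.1835,s["tool_pos"][2]],s))
E
```

```text
[0.58449862 0.1528898  0.27746642] [-2.09578078 -2.33813393  0.00362671] 0.31410040778832593 39.66788143501617
to ring, top [-32.64 -10.95   0.04]
```

View pics/w2.png

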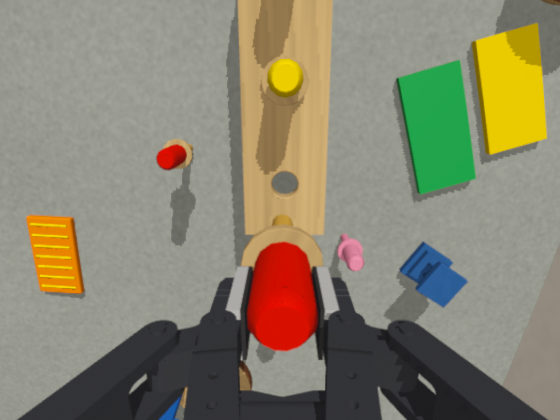

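View pics/s1.png

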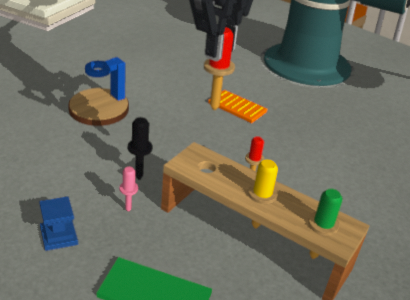

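The lift worked. The wrist view shows the stamp gripped with its shank tip at (283,222) and the rack hole empty at (285,183). Next I'll go past the ring so the wrist camera can see it.

Emit:
step_arm([
  [2,-2,-0.6,0,0],
  [2,-6,-1.7,0,0],
  [2,-10,-2.8,0,0],
  [2,-14,-3.9,0,0],
  [2,-18,-5,0,0],
  [2,-22,-6.2,0,0],
  [2,-26,-7.3,0,0],
  [2,-30,-8.4,0,0],
  [2,-34,-9.5,0,0],
  [2,-38,-10.7,0,0],
  [2,-41,-11.5,0,0],
  [2,-43,-12,0,0],
  [2,-43.5,-12.2,0,0],
  [2,-43.5,-12.2,0,0],
  [2,-43.5,-12.2,0,0],
  [2,-43.5,-12.2,0,0],
])

```text
time: 6.35
tool_pos: [0.5118, -0.2913, 0.2789]
tcp_rot: [-2.095, -2.34, -0.0]
wrist_force: [-0.6, -1.0, -1.3]
width: 0.313
grip_force: 39.6
```

```bash
python3 - <<'E'
from h import *
im,d,C,s=cam("wrist");save("w3",im)
print(s["tool_pos"],s["tcp_rot"],s["grip_force"])
for a,e in bluehole(im): 
    p=plane([e[0]],C,.1)[0]; print(a,e,p,totool(p,s))
z,m,c,r=redtopdepth(im,d,C,s["tool_pos"][:2]);print(z,m,c,r)
p=c; print("stamp top in tool",totool([*c,z],s))
im,d,C,s=cam("top")
for a,e in bluehole(im): print(a,e,plane([e[0]],C,.1)[0])
E
```

```text
[ 0.5117579  -0.29129445  0.27886548] [-2.09471702e+00 -2.34003892e+00 -3.85163484e-04] 39.62917648837902
809.0 ((295.46844482421875, 71.29100799560547), (31.293212890625, 33.01634979248047), 176.8561553955078) [ 0.51109476 -0.18751309  0.1       ] [10.31  1.09 17.9 ]
0.31471359853474695 [ 0.51136186 -0.28858552  0.31416041] [ 0.52409497 -0.29346042] 27.855819702148438
stamp top in tool [-0.35  1.2  -3.59]
160.0 ((368.5497741699219, 242.80670166015625), (14.206451416015625, 14.594965934753418), 173.75479125976562) [ 0.51119969 -0.18346802  0.1       ]
```

View pics/w3.png

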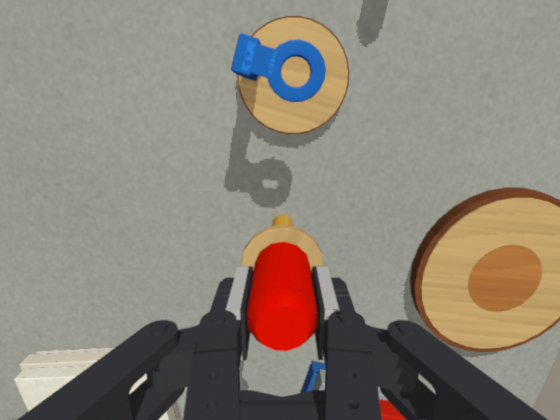

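The wrist view shows the ring hole at (295,71), the handle top centred near (283,317), the flange near (282,262) and the shank tip at (283,217). I'll find the stamp axis in tool coordinates with this same camera, so calibration bias cancels.

```bash
python3 - <<'E'
from h import *
im,d,C,s=cam("wrist")
f=.09+s["tool_pos"][2]-.1103
hsv=cv2.cvtColor(im,cv2.COLOR_RGB2HSV)
m=cv2.inRange(hsv,(0,110,30),(8,255,255))+cv2.inRange(hsv,(172,110,30),(180,255,255))
m[:230]=0;m[:,:240]=0;m[:,325:]=0;m[360:]=0
ys,xs=np.nonzero(m)
for y in (250,270,290,310,320,330,340,348): print(y,xs[ys==y].min() if (ys==y).any() else 0,xs[ys==y].max() if (ys==y).any() else 0)
print("ymax",ys.max())
for y in range(206,228,2): print(y,im[y,275:292:4].tolist())
for n,uv,z in[("top",(283,317),f+.056),("flange",(282,263),f+.006),("tip",(283,219),f-.065),("ringhole",(295.47,71.29),.1)]:
    print(n,totool(plane([uv],C,z)[0],s))
print(depthpt((283,317),d,C),depthpt((283,235),d,C),f)
E
```

```text
250 262 301
270 253 311
290 250 314
310 246 317
320 246 318
330 248 316
340 257 306
348 270 294
ymax 350
206 [[131, 133, 124], [149, 150, 140], [152, 153, 143], [150, 152, 142], [151, 153, 142]]
208 [[142, 143, 134], [157, 159, 149], [151, 151, 142], [150, 152, 142], [151, 152, 143]]
210 [[150, 150, 141], [155, 157, 147], [153, 154, 144], [151, 153, 142], [150, 151, 142]]
212 [[148, 149, 140], [154, 155, 145], [155, 157, 147], [150, 152, 142], [149, 150, 141]]
214 [[149, 149, 140], [164, 149, 124], [170, 151, 120], [155, 151, 136], [151, 153, 143]]
216 [[154, 140, 114], [182, 141, 56], [190, 147, 58], [186, 150, 82], [152, 154, 143]]
218 [[156, 120, 55], [184, 141, 53], [190, 147, 57], [192, 149, 57], [155, 148, 127]]
220 [[158, 119, 45], [185, 142, 53], [190, 148, 56], [193, 149, 56], [165, 140, 100]]
222 [[161, 121, 46], [185, 143, 53], [190, 147, 56], [194, 150, 57], [167, 131, 68]]
224 [[163, 124, 49], [184, 144, 66], [182, 145, 78], [188, 148, 67], [169, 129, 56]]
226 [[177, 146, 93], [179, 148, 96], [179, 148, 95], [177, 146, 93], [173, 141, 86]]
top [ 0.61 -0.04 -3.57]
flange [ 0.27 -0.08  1.43]
tip [ 0.1  -0.01  8.53]
ringhole [10.31  1.09 17.93]
[[ 0.51096332 -0.28612691  0.31403641]] [[ 0.50972964 -0.27405346  0.26455683]] 0.2589805440034955
```

Emit:
step_arm([
  [2,2,0.2,0,0],
  [2,5,0.5,0,0],
  [2,8,0.9,0,0],
  [2,10,1.1,0,0],
  [2,10.35,1.1,0,0],
  [2,10.35,1.1,2,0],
  [2,10.35,1.1,4,0],
  [2,10.35,1.1,6,0],
  [2,10.35,1.1,7.5,0],
  [2,10.35,1.1,8,0],
  [2,10.35,1.1,8,0],
  [2,10.35,1.1,8,0],
])

```text
time: 7.7
tool_pos: [0.5119, -0.1888, 0.2002]
tcp_rot: [2.096, 2.338, 0.001]
wrist_force: [-0.1, -0.9, -0.6]
width: 0.31
grip_force: 39.6
```

```bash
python3 - <<'E'
from h import *
im,d,C,s=cam("wrist")
print(s["tool_pos"],s["tcp_rot"],s["grip_force"],s["wrist_force"])
b=cam("scene")[0][120:260,180:340]
a=cv2.resize(im[120:360,180:400],(550,600))
b=cv2.resize(b,(250,219)); o=np.zeros((600,800,3),np.uint8);o[:,:550]=a;o[:219,550:]=b;save("w4",o)
E
```

```text
[ 0.51190535 -0.1888378   0.20021958] [2.09614265e+00 2.33817311e+00 7.27614181e-04] 39.60799125779886 [-0.14240363 -0.89467999 -0.56671697]
```

View pics/w4.png

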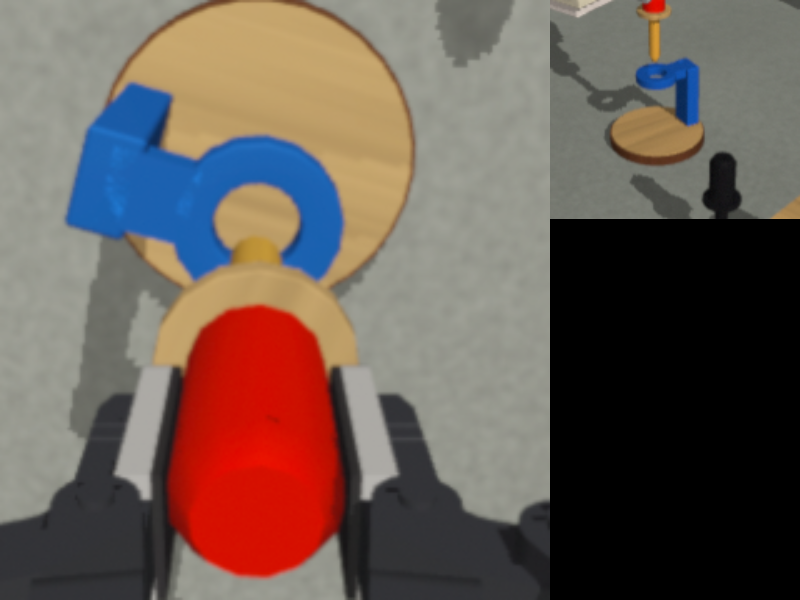

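The crop shows the tip at (256,238) and the hole centre at about (257,222), so they are aligned laterally. I'll work out the fore-aft difference.

```bash
python3 - <<'E'
from h import *
im,d,C,s=cam("wrist")
print(totool(plane([(282.8,208.8)],C,.1)[0],s),totool(plane([(282.6,215.2)],C,.115)[0],s))
E
```

```text
[ 0.35 -0.02 10.07] [ 0.37 -0.04  8.57]
```

Emit:
step_arm([
  [2,0.2,0,0,0],
  [2,0.2,0,1,0],
  [2,0.2,0,2,0],
  [2,0.2,0,3,0],
  [2,0.2,0,4,0],
  [2,0.2,0,5,0],
  [2,0.2,0,6,0],
  [2,0.2,0,6.6,0],
  [2,0.2,0,7.2,0],
  [2,0.2,0,7.2,0],
  [2,0.2,0,7.2,0],
])

```text
time: 8.95
tool_pos: [0.5112, -0.1866, 0.1274]
tcp_rot: [2.097, 2.339, 0.0]
wrist_force: [0.1, 0.4, -0.6]
width: 0.315
grip_force: 39.6
```

```bash
python3 - <<'E'
from h import *
im,d,C,s=cam("wrist")
print(s["tool_pos"],s["tcp_rot"],s["grip_force"],s["wrist_force"])
b=cam("scene")[0][120:260,180:340]
a=cv2.resize(im[140:360,200:380],(400,489))
b=cv2.resize(b,(400,350)); o=np.zeros((489,800,3),np.uint8);o[:,:400]=a;o[:350,400:]=b;save("w5",o)
E
```

```text
[ 0.51124296 -0.1865851   0.12740925] [2.09674548e+00 2.33922736e+00 9.80402637e-05] 39.622619982110336 [ 0.13022288  0.42663585 -0.59689518]
```

View pics/w5.png

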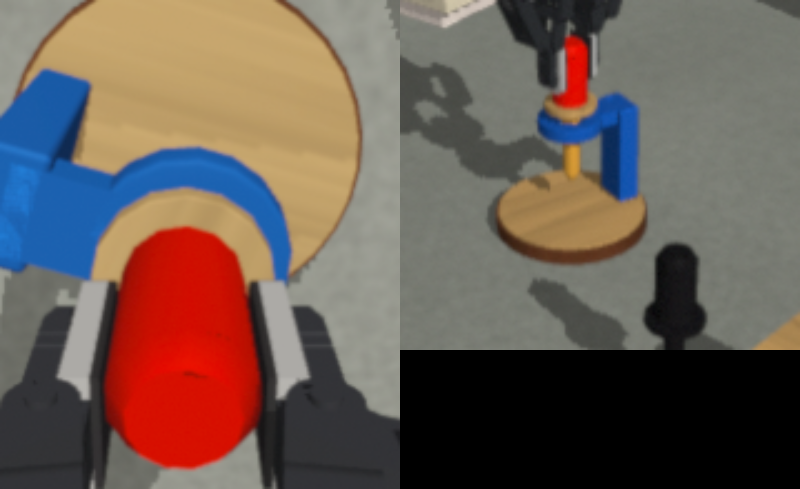

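The shank is through the ring. The flange is about 7 mm above it, with no side force. I'll lower it to contact.

Emit:
step_arm([
  [2,0.05,0,0.3,0],
  [2,0.05,0,0.5,0],
  [2,0.05,0,0.65,0],
  [2,0.05,0,0.7,0],
  [2,0.05,0,0.7,0],
  [2,0.05,0,0.7,0],
])

```text
time: 9.65
tool_pos: [0.511, -0.186, 0.1204]
tcp_rot: [-2.097, -2.339, 0.0]
wrist_force: [-1.7, 0.7, 0.1]
width: 0.311
grip_force: 39.7
```

Emit:
step_arm([
  [2,0,0,0.1,0],
  [2,0,0,0.1,0],
  [3.5,0,0,0.1,0],
  [3.5,0,0,0.1,0],
  [3.5,0,0,0.1,0],
  [6,0,0,0.1,0],
  [8.5,0,0,0.1,0],
  [8.5,0,0,0.1,0],
  [8.5,0,0,0.1,0],
  [8.5,0,0,0.1,0],
  [8.5,0,0,-2,0],
  [8.5,0,0,-5,0],
  [8.5,0,0,-9,0],
  [8.5,0,0,-12,0],
  [8.5,0,0,-14,0],
  [8.5,0,0,-14,0],
  [8.5,0,0,-14,0],
  [8.5,0,0,-14,0],
])

```text
time: 11.45
tool_pos: [0.51, -0.1856, 0.2582]
tcp_rot: [-2.095, -2.337, 0.002]
wrist_force: [0.5, -0.9, -0.7]
width: 1.0
grip_force: 0.0
```

```bash
python3 - <<'E'
from h import *
im,d,C,s=cam("wrist")
print(s["time"],s["tool_pos"],s["width"],s["grip_force"],s["wrist_force"]); print(redtopdepth(im,d,C,(.511,-.185)))
b=cam("scene")[0][100:380,150:540]
a=cv2.resize(im,(400,300)); o=np.zeros((300,800,3),np.uint8);o[:,:400]=a;o[:287,400:]=cv2.resize(b,(400,287));save("w6",o)
E
```

```text
11.45 [ 0.50997833 -0.18559329  0.25818193] 1.0000302810352188 0.0 [ 0.45898379 -0.86896566 -0.70376284]
(np.float64(0.15650005224569696), array([ 0.51050768, -0.18501758,  0.15530073]), array([ 0.51020605, -0.18521625]), 12.936403274536133)
```

View pics/w6.png

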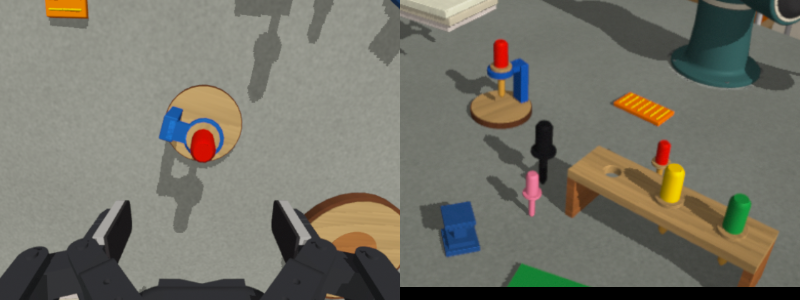

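The stamp hangs upright in the ring at (203,145) in the left view, with its top at z = 0.1565, so the flange is seated. Green and yellow are still in the rack and the gripper is clear.

```bash
python3 -c "
from workcell import bot
print(bot.finish_job())"
```

```text
the job is handed in; nothing more can be done
None
```

The red stamp hangs upright and released in the blue ring with its flange seated, the green and yellow stamps were left in the rack, and the job was handed in at about 11.5 s (no verdict was returned).

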